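Set up the magnetic stirrer

ROBOT

A 6-joint arm with a two-finger parallel gripper is mounted at the origin on the work surface. World frame = base frame: x ahead of the robot, y to its left, z up, the work surface at z = 0. Lengths are in mm, angles in rad, forces in N, time in s.
With the tool pointing down it reaches from about 300 to 875 mm from the base axis. Payload 6.4 kg.
Tool frame: the origin (TCP) lies between the finger pads; the fingertips stand 11 mm ahead of it and the grasp point (between the pads) lies 8 mm behind it (manip.tcp_to_tips is the distance from the TCP to the fingertips, in mm); z points along the fingers, y is the line along which they close (so a half turn about z gives the same grasp; the last joint's range is limited). The gripper opens to 85 mm and grips with 20 to 120 N. Pads are 22 mm wide; open, the fingers measure 114 mm over their backs; the gripper's body (76 mm by 85 mm) begins 54 mm behind the grasp point. The pads swing forward as they close: fully open they stand 13 mm farther back than shut.
Start: joints at [-1.476, 0.181, 1.607, -0, 1.354, -0.206], TCP at [170.38, -549.192, 242.288] pointing down, gripper open.
Joint ranges: [-2.99, 2.99], [-0.89, 2.07], [0.3, 2.58], [-1.14, 4.28], [0, 2.63], [-3.12, 3.12]. Speed limits (rad/s): [2.57, 2.57, 3.01, 3.14, 3.14, 3.14].

INTERFACE

Orientations are given as a rotation vector (axis times angle).
In Python, from cell import manip gives the robot as it stands.
- The arm moves only by the tool jog_arm, called after "Request:" by a JSON object that holds its "api" and its "payload", one argument or row to a line. Schema: {"type":"object","properties":{"ticks":{"type":"object","properties":{"finger_gap":{"type":"array","items":{"type":"number"},"minItems":1,"maxItems":20},"tx":{"type":"array","items":{"type":"number"},"minItems":1,"maxItems":20},"ty":{"type":"array","items":{"type":"number"},"minItems":1,"maxItems":20},"tz":{"type":"array","items":{"type":"number"},"minItems":1,"maxItems":20},"turn":{"type":"array","items":{"type":"number"},"minItems":1,"maxItems":20}},"additionalProperties":false,"required":["finger_gap","tx","ty","tz","turn"]},"grip_force":{"type":"number"},"only":{"type":"string"},"quiet":{"type":"boolean"},"lines":{"type":"string"}},"required":["ticks"],"additionalProperties":false}. ticks is an object with one list for each field, all of the same length, 1 to 20, a row being the entries at one place: finger_gap (the opening from 0.0 (shut) to 1.0 (fully open)), tx, ty, tz (the shift in a scale on which 1.0 is 300 mm), turn (a turn about the tool's z in a scale on which 1.0 is 2 pi rad); each row shifts and turns the commanded pose from where the row before left it, along the tool's axes as they then stand; what a row does not reach is not made up. A row lasts 1/12 s, in which the tool goes at most 41.7 mm and 0.125 rad, less where a joint would pass 70% of its speed; a pose out of reach is approached as far as the arm can. The fingers move at their own pace and stop on an object; grip_force is the grip in N (left out, the last holds). Time passes only in rows, so rows that do not move let the fingers close. The tool returns the time, the measured TCP pose, the force, the opening and the grip force at its end. only (a regular expression) keeps the lines of the reply that match it, lines (a string "A,B") keeps lines A to B, and quiet returns only ok. A shift or turn number past 1, either way, is cut back to 1. Input that does not fit is refused with a message, and nothing moves.
- manip.sense(): the state, without advancing time (a new reading comes with each control period).
- manip.camera(name): name is "side" or "top"; returns a dict with "color" (400x640x3 uint8, red, green, blue), "intrinsics" (3x3 intrinsics, pixels), "R" (3x3) and "t" (3): a world point X has camera coordinates R X + t. Camera axes: x right, y down, z forward; pixel columns grow to the right and rows downward; lengths in mm; the calibration is good to about 2 mm. A picture is of the moment at which its call begins. There is no depth.
- manip.finish_job(): hands the job in; it is judged then, once.
The state is a dict: "clock": time; "q": joint angles; "qd": joint speeds; "effort": joint torques, N m; "eef_pos": TCP position; "tcp_rot": TCP orientation; "force": force on the tool from outside, world axes, zero at the start; "torque": the same for the moment, N m; "opening": opening from 0.0 (shut) to 1.0 (fully open); "grasp_force": force on a finger pad.
Only numpy, scipy, OpenCV 4.12 (cv2) and the standard library are available. Lean on these libraries where they do the work, as an engineer would, in place of code of your own. Each camera call takes 0.05 s, during which the arm holds its last target. There are 200 camera calls.

TASK

Pick the longest stir bar out of the parts tray and lay it flat in the middle of the glass dish on the stirrer, lowering it in rather than dropping it. Then turn the stirrer's knob clockwise until its pointed end points at the raised tab of the steel index ring around it, and let go. Leave the dish standing in the middle of the plate, the other parts in the tray, and do not disturb the bottle, the flask and the pipette.

Things in the scene. Friction and masses are not known exactly. Their poses are not given: they have to be found in the camera images.
- stirrer: Magnetic stirrer, fixed: low white box 250 (x) x 160 (y) mm, deck 60 mm above the bench. Origin: centre of its underside. x runs from the knob end (near the robot) to the plate end. It stands left or right of the tray, turned up to 17 degrees. A round white plate, 132 mm across, is centred 50 mm towards +x; the knob's upright axis is 75 mm towards -x.
- plate_centre (a point): Centre of the top of the stirrer's plate, 72 mm above the bench.
- dish: Loose round clear glass dish standing on the plate, open at the top: outer diameter 110 mm, height 42 mm, walls 4 mm, inner floor 4 mm above its origin, which is the centre of its underside. Inner diameter 102 mm.
- speed_knob (a joint): Angle of the black pointer knob, rad; grows as it turns clockwise seen from above (0 to 4.71). At value q the pointed end points 2.356 - q rad counter-clockwise (from above) of the stirrer's x axis. It starts between 0 and 0.5 and needs 0.45 to 1.5 rad of turn to the tab. It stays where it is left (friction 0.04 N m).
- knob_grip (a point): On the knob's axis at the height to grip, 95 mm above the bench; its x axis points along the knob's grip bar to the pointed end. The bar is upright, black, 14 mm wide, 24 mm long from the axis to the blunt end and 27 mm to the pointed end, its top 104 mm above the bench, flat-sided down to 74 mm, where a round flange 48 mm across begins. A white line on top marks the pointed half.
- knob_pointer (a point): Point of the knob's pointing direction, 30 mm from the axis just beyond the pointed end, 88 mm above the bench; turns with the knob.
- index_ring: Fixed steel ring round the knob, 96 mm across, 4 mm thick, lying on the deck, with one raised dark steel tab (20 mm long radially, 6 mm wide, its top 10 mm above the deck). Origin: on the knob's axis at deck height; its x axis points from there to the tab. The tab's place differs from run to run.
- index_tab (a point): Top middle of the ring's tab, 40 mm from the knob's axis, 70 mm above the bench.
- tray: Open shallow grey tray, fixed: 185 (x) x 250 (y) mm, 25 mm high, walls and floor 4 mm thick. Origin: centre of its underside.
- long_bar: The longest stir bar: white octagonal rod 55 mm long, 12 mm across flats, about 20 g, lying flat in the tray. Origin at its middle, its own x along its length; 10 mm above the bench at the start. One of six loose parts in the tray, at any place and yaw there.
- short_bar_a: Short stir bar, white octagonal rod 28 mm long, 12 mm across flats. Origin at its middle, x along its length. One of six loose parts in the tray, at any place and yaw there.
- short_bar_b: Another short stir bar like short_bar_a. One of six loose parts in the tray, at any place and yaw there.
- cross_bar: Cross-shaped white stirrer, 34 x 34 mm, arms 9 mm wide, 10 mm high. Origin: centre of its underside. One of six loose parts in the tray, at any place and yaw there.
- cap_a: Round white screw cap, 34 mm across, 18 mm high. Origin: centre of its underside. One of six loose parts in the tray, at any place and yaw there.
- cap_b: Another screw cap like cap_a. One of six loose parts in the tray, at any place and yaw there.
- reagent_bottle: Bystander: amber bottle, 68 mm across, 160 mm high, standing at the far left or right of the work. Origin: centre of its underside.
- flask: Bystander: green conical flask with stopper, 84 mm across, 135 mm high, on the other far side. Origin: centre of its underside.
- pipette: Bystander: purple and white pipette, about 240 mm long, 30 mm high, lying across the bench beyond the stirrer and tray. Origin: below its middle.

How it is judged (in metres and radians):
On the way, in this order (a step that is already met when the one before it is completed fails the run):
1. the longest stir bar lies flat and released in the middle of the dish (horizontal distance between long_bar and dish below 0.022 m and z of long_bar in the frame of dish between 0.003 and 0.016 m and linear speed of long_bar below 0.02 m/s and contact force between the fingers and long_bar below 0.2 N), for 0.3 s.
2. the knob's pointed end points at the tab (y of knob_pointer in the frame of index_ring between -0.0038 and 0.0038 m and x of knob_pointer in the frame of index_ring above 0.02 m and velocity of joint speed_knob between -0.05 and 0.05 rad/s), for 0.2 s.
At the end, for the whole second after the job is handed in: The longest stir bar lies flat and still on the dish's floor, its middle within 22 mm of the dish's centre; the knob is at rest, pointing at the tab to within 7 degrees; the dish stands upright within 25 mm of the plate's centre; the other five parts are in the tray (all of step 1 and all of step 2 and horizontal distance between dish and plate_centre below 0.025 m and angle between dish's own z axis and vertical below 0.08 rad and x of short_bar_a in the frame of tray between -0.09 and 0.09 m and y of short_bar_a in the frame of tray between -0.122 and 0.122 m and height (world z) of each of short_bar_a, short_bar_b, cross_bar, cap_a, cap_b below 0.03 m and x of short_bar_b in the frame of tray between -0.09 and 0.09 m and y of short_bar_b in the frame of tray between -0.122 and 0.122 m and x of cross_bar in the frame of tray between -0.09 and 0.09 m and y of cross_bar in the frame of tray between -0.122 and 0.122 m and x of cap_a in the frame of tray between -0.09 and 0.09 m and y of cap_a in the frame of tray between -0.122 and 0.122 m and x of cap_b in the frame of tray between -0.09 and 0.09 m and y of cap_b in the frame of tray between -0.122 and 0.122 m); the robot touches nothing.
It fails at once if the stir bar is dropped into the dish: let go with its middle more than 40 mm above the dish's underside (horizontal distance between long_bar and dish below 0.07 m and z of long_bar in the frame of dish above 0.04 m and contact force between the fingers and long_bar below 0.05 N).
It fails at once if the reagent bottle is moved by more than 30 mm (distance of reagent_bottle from where it was at the start of the episode above 0.03 m).
It fails at once if the flask is moved by more than 30 mm (distance of flask from where it was at the start of the episode above 0.03 m).
It fails at once if the pipette is moved by more than 30 mm (distance of pipette from where it was at the start of the episode above 0.03 m).
It also fails if it takes over 50 s, if anything falls off the work surface, if the arm or the gripper's body presses on something with over 40 N, if the wrist force passes 120 N, or if a joint passes its speed limit or range.

## Working session

There is one attempt and no reset: what is moved stays moved. The work goes in short steps, Python scripts to look and compute and a tool call to move; the robot and the scene stay as the last step left them, time stands still between calls to the robot, and variables do not carry over. Pictures are saved under pics/ and viewed, at most 13 in all, crops included, and the job is handed in when it is done.

```bash
ls; mkdir -p pics; python3 - <<'E'
from cell import manip
import cv2
s=manip.sense();print({k:s[k] for k in("clock","eef_pos","tcp_rot","opening")})
for n in("top","side"):
    c=manip.camera(n);cv2.imwrite(f"pics/{n}0.png",c["color"][:,:,::-1]);print(n,c["intrinsics"],c["R"],c["t"])
E
```

```text
cell.py
pics
{'clock': 0.0, 'eef_pos': array([ 170.32268409, -548.63279035,  241.38812419]), 'tcp_rot': array([-3.10439021e+00, -4.70494642e-01, -1.36846009e-04]), 'opening': 1.0036183739533102}
top [[452.84485313   0.         320.57203941]
 [  0.         452.84485313 202.02080477]
 [  0.           0.           1.        ]] [[ 2.35721282e-02 -9.99722120e-01  1.95014160e-04]
 [-9.92922192e-01 -2.34345070e-02 -1.16431715e-01]
 [ 1.16403931e-01  2.55090941e-03 -9.93198680e-01]] [  -5.49469275  615.6152794  1405.20258736]
side [[387.3245602    0.         317.88545318]
 [  0.         387.3245602  200.54504797]
 [  0.           0.           1.        ]] [[-0.93184986 -0.36244596  0.01699305]
 [-0.29073749  0.71782758 -0.63260989]
 [ 0.21708882 -0.59443796 -0.77428416]] [560.5556607  210.40403816 922.65543292]
```

View pics/top0.png

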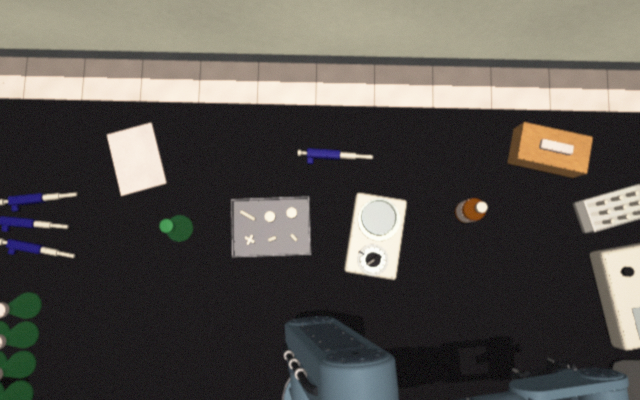

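View pics/side0.png

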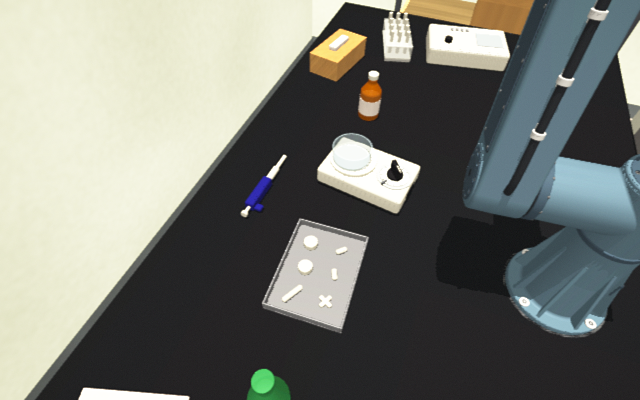

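The top view shows the long bar at about (247,215) in the tray, the dish at about (379,217) and the knob at about (373,260). The side view shows the long bar at (292,293), the dish at (352,152) and the knob at (395,172). I'll enlarge both.

```bash
python3 - <<'E'
import cv2
t=cv2.imread("pics/top0.png");s=cv2.imread("pics/side0.png")
def cr(im,x,y,w,h,k): return cv2.resize(im[y:y+h,x:x+w],None,fx=k,fy=k,interpolation=cv2.INTER_CUBIC)
a=cr(t,340,188,72,96,6); b=cr(t,232,200,60,50,6)  #432x576, 360x300
c=cr(s,270,270,60,45,6) # 360x270
b=cv2.vconcat([b,c]); b=cv2.copyMakeBorder(b,0,6,0,0,cv2.BORDER_CONSTANT)
cv2.imwrite("pics/crop1.png",cv2.hconcat([a,b]))
cv2.imwrite("pics/crop2.png",cr(s,310,125,115,90,6))
E
```

```text
(no output)
```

View pics/crop1.png

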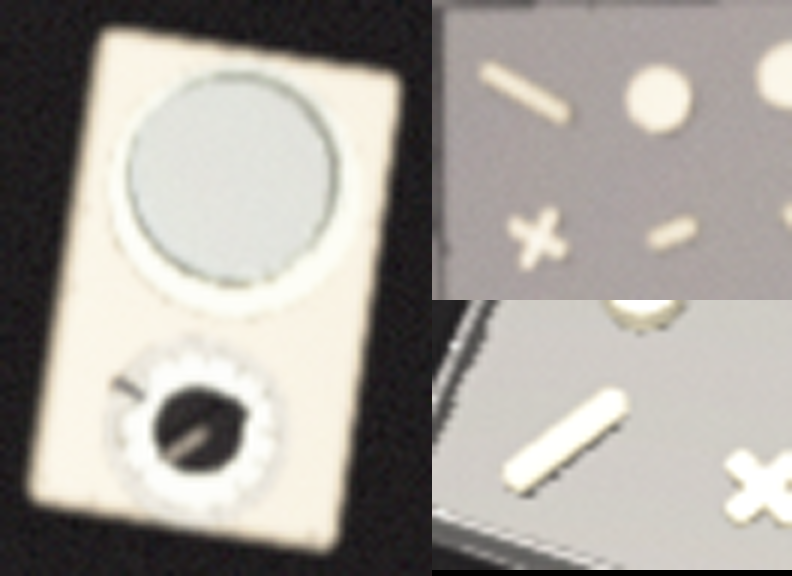

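View pics/crop2.png

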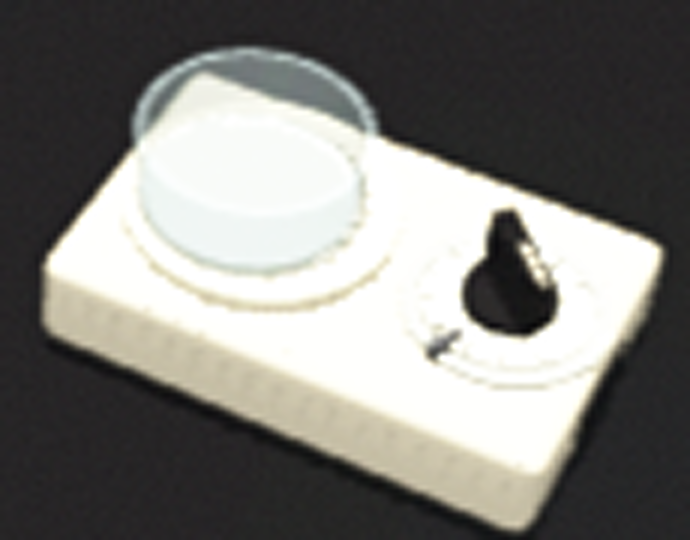

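Crop 1 shows, in crop pixels: long bar ends at (484,70) and (566,117), with a cap clear to its right. The deck corners are (102,30), (400,76), (333,552) and (30,498), the dish rim centre is (234,179), the tab is (127,388) and the knob centre is about (199,429), with its white line pointing down-left. Crop 2 shows the rim centre at (255,130), the tab at (443,345) and the knob top at about (520,245).

```bash
cat > h.py <<'E'
import numpy as np, cv2
from cell import manip
C={n:manip.camera(n) for n in("top","side")}
def P(n): c=C[n]; return c["intrinsics"]@np.c_[c["R"],c["t"]]
def tri(a,b):
    X=cv2.triangulatePoints(P("top"),P("side"),np.float64(a).reshape(2,1),np.float64(b).reshape(2,1)).ravel();return X[:3]/X[3]
def plane(n,p,z):
    M=P(n);H=np.c_[M[:,:2],M[:,2]*z+M[:,3]];x=np.linalg.solve(H,np.r_[p,1.]);return x[:2]/x[2]
def proj(n,X): x=P(n)@np.r_[X,1.];return x[:2]/x[2]
def up(p,off,panel=(0,0),k=6): return (np.array(p)-panel+.5)/k-.5+np.array(off)
E
python3 - <<'E'
from h import *
np.set_printoptions(precision=1,suppress=True)
A=lambda p:up(p,(340,188)); B=lambda p:up(p,(232,200),(432,0)); S=lambda p:up(p,(310,125)); Cc=lambda p:up(p,(270,270),(432,300))
print("bar ends tri",tri(B((484,70)),Cc((513,474))),tri(B((566,117)),Cc((620,400))))
print("bar z16 top",plane("top",B((484,70)),14),plane("top",B((566,117)),14),"side",plane("side",Cc((513,474)),16),plane("side",Cc((620,400)),16))
T=[(102,30),(400,76),(333,552),(30,498)];Q=[(45,265),(205,72),(662,248),(525,470)]
for t,q in zip(T,Q): print("corner",tri(A(t),S(q)),plane("top",A(t),60),plane("side",S(q),60))
c=np.array([plane("top",A(t),60) for t in T]);print("mean",c.mean(0))
print("rim",tri(A((234,179)),S((255,130))),plane("top",A((234,179)),114),plane("side",S((255,130)),114))
print("tab",tri(A((127,388)),S((443,345))),plane("top",A((127,388)),70),plane("side",S((443,345)),70))
print("line",[plane("top",A(p),104) for p in((168,457),(208,430))],[plane("side",S(p),104) for p in((548,285),(520,232))])
x=((c[0]-c[3])+(c[1]-c[2]));yaw=np.arctan2(x[1],x[0]);y2=(c[0]-c[1])+(c[3]-c[2]);print("yaw",yaw,np.arctan2(-y2[0],y2[1]))
E
```

```text
bar ends tri [582.2 266.9  16.6] [557.8 222.3  13.1]
bar z16 top [582.1 267.2] [557.8 222.1] side [582.8 266.7] [557.1 223.6]
corner [ 645.3 -103.4   58.7] [ 645.2 -103.3] [ 644.8 -102.2]
corner [ 623.  -259.9   57.2] [ 624.7 -259.1] [ 619.3 -257.1]
corner [ 379.4 -225.7   56.5] [ 378.7 -225.2] [ 380.6 -221.9]
corner [404.8 -69.8  56.4] [402.3 -69.8] [408.1 -66.4]
mean [ 512.7 -164.3]
rim [ 565.6 -165.3  117.5] [ 564.1 -166.1] [ 569.  -168.8]
tab [ 459.5 -118.3   65.7] [ 459.4 -117.9] [ 459.2 -114.2]
line [array([ 425.5, -135.7]), array([ 439.3, -155.5])] [array([ 422.4, -134.1]), array([ 441.7, -161.2])]
yaw -0.1367657823767256 -0.14115293618345837
```

The bar is at (570,245) with its length along yaw 1.07. The knob axis is at (438,-153), its pointer is at about 2.18 rad and the tab at 1.04, and the dish is at (565,-167). I'll head for the bar.

Units first: shifts go in shares of 300 mm and turns go in shares of 2 pi rad. So -26 mm / 300 = -0.0867, 25 mm / 300 = 0.0833.

Request:
{"api": "jog_arm", "payload": {
  "ticks": {"finger_gap":[0.35, 0.35, 0.35, 0.35, 0.35, 0.35, 0.35, 0.35, 0.35, 0.35, 0.35, 0.35, 0.35, 0.35, 0.35, 0.35, 0.35, 0.35, 0.35, 0.35], "tx":[0.0833, 0.0833, 0.0833, 0.0833, 0.0833, 0.0833, 0.0833, 0.0833, 0.0833, 0.0833, 0.0833, 0.0833, 0.0833, 0.0833, 0.0833, 0.0833, 0.0833, 0.0833, 0.0833, 0.0833], "ty":[-0.0867, -0.0867, -0.0867, -0.0867, -0.0867, -0.0867, -0.0867, -0.0867, -0.0867, -0.0867, -0.0867, -0.0867, -0.0867, -0.0867, -0.0867, -0.0867, -0.0867, -0.0867, -0.0867, -0.0867], "tz":[0.0067, 0.0067, 0.0067, 0.0067, 0.0067, 0.0067, 0.0067, 0.0067, 0.0067, 0.0067, 0.0067, 0.0067, 0.0067, 0.0067, 0.0067, 0.0067, 0.0067, 0.0067, 0.0067, 0.0067], "turn":[0, 0, 0, 0, 0, 0, 0, 0, 0, 0, 0, 0, 0, 0, 0, 0, 0, 0, 0, 0]},
  "grip_force": 30
}}

```text
clock: 1.87
eef_pos: [494.2, 97.6, 202.1]
tcp_rot: [3.106, 0.471, 0.0]
force: [1.1, -0.7, 0.1]
opening: 0.351
grasp_force: 0.0
```

Request:
{"api": "jog_arm", "payload": {
  "ticks": {"finger_gap":[0.35, 0.35, 0.35, 0.35, 0.35, 0.35, 0.35, 0.35, 0.35, 0.35, 0.35, 0.35, 0.35, 0.35, 0.35], "tx":[0.08, 0.08, 0.08, 0.08, 0.07, 0, 0, 0, 0, 0, 0, 0, 0, 0, 0], "ty":[-0.08, -0.08, -0.08, -0.08, -0.0767, 0, 0, 0, 0, 0, 0, 0, 0, 0, 0], "tz":[0.0333, 0.0333, 0.0333, 0.0333, 0.0333, 0.0333, 0.0333, 0.0333, 0, 0, 0, 0, 0, 0, 0], "turn":[0, 0, 0, 0, 0, -0.0175, -0.0175, -0.0175, -0.0175, -0.0175, -0.0175, -0.0175, 0, 0, 0]}
}}

```text
clock: 3.12
eef_pos: [570.2, 243.9, 122.1]
tcp_rot: [-2.704, -1.598, 0.0]
force: [-0.1, -0.9, -0.4]
opening: 0.35
grasp_force: 0.0
```

```bash
cat >> h.py <<'E'
from scipy.spatial.transform import Rotation as Ro
def goal(p,yaw=None):
    s=manip.sense();R=Ro.from_rotvec(s["tcp_rot"]).as_matrix();d=R.T@(np.array(p)-s["eef_pos"]);a=np.arctan2(R[1,0],R[0,0])
    print("t",s["clock"],"tcp",s["eef_pos"].round(1),"xyaw",a.round(3),"tool shift",d.round(1),"turn",None if yaw is None else round(a-yaw,3),"zax",R[:,2].round(3),"open",round(s["opening"],3),"gf",np.round(s["grasp_force"],1),"F",s["force"].round(1),"q",s["q"].round(2))
E
python3 - <<'E'
from h import *
goal((570,245,16),1.07)
cv2.imwrite("pics/d.png",cv2.hconcat([cv2.resize(C["top"]["color"][180:270,210:330,::-1],None,fx=3.3,fy=3.3),cv2.resize(C["side"]["color"][200:290,250:370,::-1],None,fx=3.3,fy=3.3)]))
E
```

```text
t 3.2167 tcp [570.3 243.9 122.2] xyaw 1.069 tool shift [  0.8  -0.8 106.2] turn -0.001 zax [-0. -0. -1.] open 0.35 gf 0.0 F [-0.4  0.7  1.3] q [0.21 0.41 1.58 0.   1.16 0.72]
```

In the tool's units: 25 mm / 300 = 0.0833, 20 mm / 300 = 0.0667.

Request:
{"api": "jog_arm", "payload": {
  "ticks": {"finger_gap":[0.35, 0.35, 0.35, 0.35, 0.35, 0.35, 0.35, 0.35, 0.35], "tx":[0.0033, 0, 0, 0, 0, 0, 0, 0, 0], "ty":[-0.0033, 0, 0, 0, 0, 0, 0, 0, 0], "tz":[0.0833, 0.0833, 0.0667, 0.05, 0.0333, 0.02, 0.0133, 0, 0], "turn":[0, 0, 0, 0, 0, 0, 0, 0, 0]}
}}

```text
clock: 3.97
eef_pos: [570.6, 245.4, 18.1]
tcp_rot: [2.702, 1.602, 0.002]
force: [-0.5, 0.1, -0.2]
opening: 0.345
grasp_force: 0.0
```

```bash
python3 - <<'E'
from h import *
goal((570,245,16),1.07)
cv2.imwrite("pics/d1.png",cv2.hconcat([cv2.resize(C["top"]["color"][180:270,210:330,::-1],None,fx=3.3,fy=3.3),cv2.resize(C["side"]["color"][240:330,240:360,::-1],None,fx=3.3,fy=3.3)]))
E
```

```text
t 4.0667 tcp [570.8 245.5  18.4] xyaw 1.071 tool shift [-0.8 -0.5  2.4] turn 0.001 zax [ 0.002  0.    -1.   ] open 0.348 gf 0.0 F [-0.5  0.5 -0.5] q [0.22 0.56 1.61 0.   0.97 0.72]
```

View pics/d1.png

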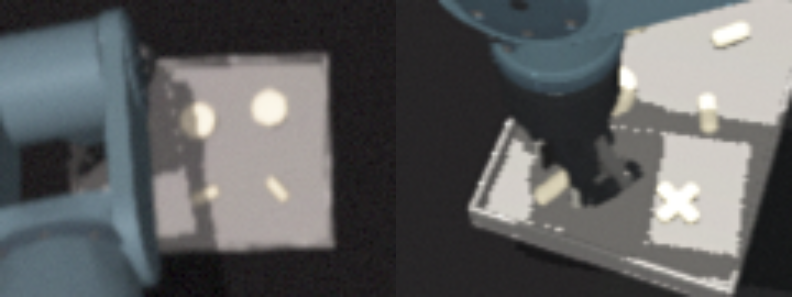

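The side half of the picture shows the fingers straddling the bar at about (550,185). I'll close and lift.

In the tool's units: 1.5 mm / 300 = 0.005.

Request:
{"api": "jog_arm", "payload": {
  "ticks": {"finger_gap":[0.35, 0.2, 0.0, 0, 0, 0, 0, 0], "tx":[0, 0, 0, 0, 0, 0, 0, 0], "ty":[0, 0, 0, 0, 0, 0, 0, 0], "tz":[0.005, 0, 0, 0, 0, 0, 0, 0], "turn":[0, 0, 0, 0, 0, 0, 0, 0]},
  "grip_force": 35
}}

```text
clock: 4.73
eef_pos: [570.2, 245.4, 16.2]
tcp_rot: [2.702, 1.603, 0.001]
force: [-1.5, -0.3, 5.1]
opening: 0.131
grasp_force: 35.9
```

Request:
{"api": "jog_arm", "payload": {
  "ticks": {"finger_gap":[0, 0, 0, 0, 0, 0, 0, 0, 0], "tx":[0, 0, 0, 0, 0, 0, 0, 0, 0], "ty":[0, 0, 0, 0, 0, 0, 0, 0, 0], "tz":[-0.0167, -0.05, -0.0833, -0.1, -0.1, -0.1, -0.0667, 0, 0], "turn":[0, 0, 0, 0, 0, 0, 0, 0, 0]}
}}

```text
clock: 5.48
eef_pos: [570.7, 245.5, 172.2]
tcp_rot: [2.701, 1.602, 0.004]
force: [0.5, -0.5, -1.0]
opening: 0.135
grasp_force: 35.3
```

```bash
python3 - <<'E'
from h import *
goal((565,-167,172))
cv2.imwrite("pics/l.png",cv2.resize(C["side"]["color"][140:290,240:440,::-1],None,fx=4,fy=4))
E
```

```text
t 5.5833 tcp [568.9 245.1 169.3] xyaw 1.071 tool shift [-363.5  194.1   -2.5] turn None zax [-0.002 -0.001 -1.   ] open 0.133 gf 35.3 F [-0.2  0.9 -0.8] q [0.22 0.35 1.55 0.   1.24 0.72]
```

View pics/l.png

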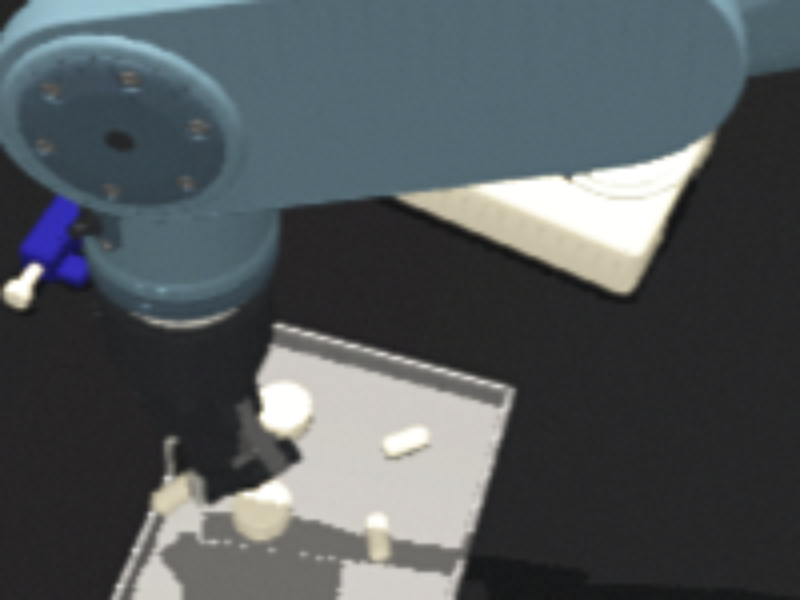

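The bar at (172,493) is held between the fingers, clear of the tray. Next is the dish.

In the tool's units: -30 mm / 300 = -0.1, -18 mm / 300 = -0.06.

Request:
{"api": "jog_arm", "payload": {
  "ticks": {"finger_gap":[0, 0, 0, 0, 0, 0, 0, 0, 0, 0, 0, 0, 0, 0, 0, 0], "tx":[-0.05, -0.1, -0.1, -0.1, -0.1, -0.1, -0.1, -0.1, -0.1, -0.1, -0.1, -0.1, -0.06, 0, 0, 0], "ty":[0.0267, 0.0533, 0.0533, 0.0533, 0.0533, 0.0533, 0.0533, 0.0533, 0.0533, 0.0533, 0.0533, 0.0533, 0.0333, 0, 0, 0], "tz":[0, 0, 0, 0, 0, 0, 0, 0, 0, 0, 0, 0, 0, 0, 0, 0], "turn":[0, 0, 0, 0, 0, 0, 0, 0, 0, 0, 0, 0, 0, 0, 0, 0]}
}}

```text
clock: 6.92
eef_pos: [565.3, -165.4, 169.1]
tcp_rot: [-2.7, -1.601, 0.002]
force: [0.0, 1.2, -0.6]
opening: 0.13
grasp_force: 35.3
```

```bash
python3 - <<'E'
from h import *
goal((565,-167,89))
cv2.imwrite("pics/o.png",cv2.resize(C["side"]["color"][60:210,270:470,::-1],None,fx=4,fy=4,interpolation=cv2.INTER_CUBIC))
E
```

```text
t 7.0167 tcp [ 565.8 -164.8  169.8] xyaw 1.072 tool shift [-2.3  0.5 80.8] turn None zax [-0.002  0.001 -1.   ] open 0.127 gf 35.3 F [ 0.3 -0.2 -0.3] q [-0.48  0.29  1.63  0.    1.22  0.01]
```

View pics/o.png

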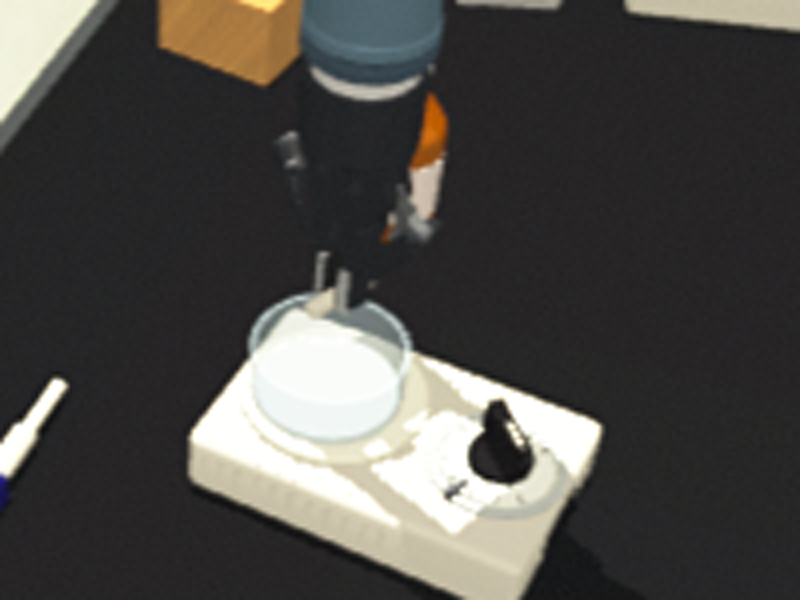

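The bar hangs at about (322,302), over the dish's centre line, and the knob is undisturbed. I'll lower it in.

In the tool's units: 15 mm / 300 = 0.05, 12 mm / 300 = 0.04.

Request:
{"api": "jog_arm", "payload": {
  "ticks": {"finger_gap":[0, 0, 0, 0, 0, 0, 0, 0, 0, 0, 0], "tx":[-0.0067, 0, 0, 0, 0, 0, 0, 0, 0, 0, 0], "ty":[0.0017, 0, 0, 0, 0, 0, 0, 0, 0, 0, 0], "tz":[0.05, 0.05, 0.05, 0.04, 0.0267, 0.0167, 0.0133, 0.0067, 0.0067, 0, 0], "turn":[0, 0, 0, 0, 0, 0, 0, 0, 0, 0, 0]}
}}

```text
clock: 7.93
eef_pos: [565.9, -168.5, 93.2]
tcp_rot: [2.702, 1.602, 0.001]
force: [-0.5, 0.6, -0.4]
opening: 0.13
grasp_force: 35.3
```

```bash
python3 - <<'E'
from h import *
goal((565,-167,89))
E
```

```text
t 8.0333 tcp [ 565.9 -168.5   93.3] xyaw 1.071 tool shift [ 0.9 -1.5  4.3] turn None zax [ 0.001 -0.    -1.   ] open 0.133 gf 35.3 F [-0.1  0.1 -0.2] q [-0.49  0.39  1.68  0.    1.08  0.01]
```

In the tool's units: 2 mm / 300 = 0.0067, 1 mm / 300 = 0.0033.

Request:
{"api": "jog_arm", "payload": {
  "ticks": {"finger_gap":[0, 0, 0, 0, 0], "tx":[0, 0, 0, 0, 0], "ty":[0, 0, 0, 0, 0], "tz":[0.0067, 0.0033, 0.0033, 0.0017, 0], "turn":[0, 0, 0, 0, 0]}
}}

```text
clock: 8.45
eef_pos: [565.6, -168.3, 88.3]
tcp_rot: [-2.702, -1.603, 0.0]
force: [-0.6, 0.3, -0.4]
opening: 0.129
grasp_force: 35.3
```

Request:
{"api": "jog_arm", "payload": {
  "ticks": {"finger_gap":[0, 0, 0], "tx":[0, 0, 0], "ty":[0, 0, 0], "tz":[0.0013, 0, 0], "turn":[0, 0, 0]}
}}

```text
clock: 8.7
eef_pos: [565.7, -168.3, 88.2]
tcp_rot: [2.702, 1.603, 0.0]
force: [-1.9, 0.1, 4.7]
opening: 0.134
grasp_force: 35.8
```

Contact at 4.7 N, so I'll release and rise.

In the tool's units: -25 mm / 300 = -0.0833, -20 mm / 300 = -0.0667.

Request:
{"api": "jog_arm", "payload": {
  "ticks": {"finger_gap":[0.2, 0.3, 0.3, 0.3, 0.3, 0.3, 0.3, 0.3, 0.3, 0.3, 0.3, 0.3], "tx":[0, 0, 0, 0, 0, 0, 0, 0, 0, 0, 0, 0], "ty":[0, 0, 0, 0, 0, 0, 0, 0, 0, 0, 0, 0], "tz":[0, 0, 0, 0, -0.01, -0.0333, -0.0667, -0.0833, -0.0833, -0.0167, 0, 0], "turn":[0, 0, 0, 0, 0, 0, 0, 0, 0, 0, 0, 0]}
}}

```text
clock: 9.7
eef_pos: [565.6, -168.2, 176.0]
tcp_rot: [2.702, 1.603, 0.0]
force: [-0.4, 0.8, -0.2]
opening: 0.298
grasp_force: 0.0
```

```bash
python3 - <<'E'
from h import *
goal((438.3,-153,90),2.18)
cv2.imwrite("pics/p.png",cv2.resize(C["side"]["color"][110:230,280:440,::-1],None,fx=5,fy=5,interpolation=cv2.INTER_CUBIC))
E
```

```text
t 9.8 tcp [ 564.7 -167.8  174.4] xyaw 1.071 tool shift [ -47.6 -117.8   84.7] turn -1.109 zax [-0.002  0.001 -1.   ] open 0.3 gf 0.0 F [-0.9  0.1 -0.3] q [-0.49  0.28  1.63  0.    1.23  0.01]
```

View pics/p.png

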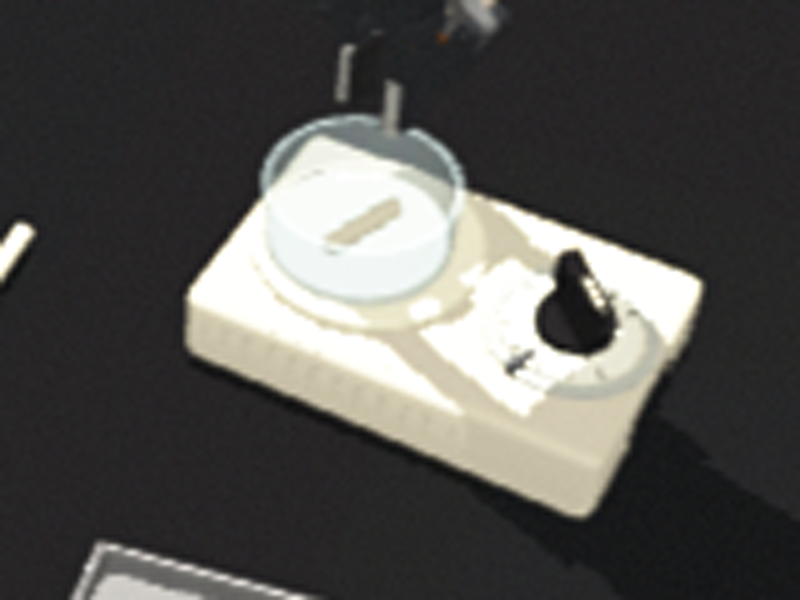

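The bar lies flat at about (363,222), in the middle of the dish floor. I'll go on to the knob.

In the tool's units: -29.5 mm / 300 = -0.0983, -12 mm / 300 = -0.04, -0.111 rad / 6.2832 = -0.0177.

Request:
{"api": "jog_arm", "payload": {
  "ticks": {"finger_gap":[0.35, 0.35, 0.35, 0.35, 0.35, 0.35, 0.35, 0.35, 0.35, 0.35, 0.35, 0.35, 0.35, 0.35, 0.35, 0.35, 0.35], "tx":[-0.04, -0.04, -0.04, -0.04, 0, 0, 0, 0, 0, 0, 0, 0, 0, 0, 0, 0, 0], "ty":[-0.0983, -0.0983, -0.0983, -0.0983, 0, 0, 0, 0, 0, 0, 0, 0, 0, 0, 0, 0, 0], "tz":[0, 0, 0, 0, 0, 0, 0, 0, 0, 0, 0, 0, 0, 0, 0, 0, 0], "turn":[0, 0, 0, 0, -0.0177, -0.0177, -0.0177, -0.0177, -0.0177, -0.0177, -0.0177, -0.0177, -0.0177, -0.0177, 0, 0, 0]},
  "grip_force": 30
}}

```text
clock: 11.22
eef_pos: [438.7, -153.6, 175.1]
tcp_rot: [-1.456, -2.782, -0.0]
force: [0.5, 0.9, 0.2]
opening: 0.35
grasp_force: 0.0
```

```bash
python3 - <<'E'
from h import *
goal((438.3,-153,89),2.18)
cv2.imwrite("pics/k.png",cv2.resize(C["side"]["color"][130:210,340:440,::-1],None,fx=6,fy=6,interpolation=cv2.INTER_CUBIC))
E
```

```text
t 11.3167 tcp [ 438.9 -153.7  175.5] xyaw 2.179 tool shift [ 0.9 -0.1 86.5] turn -0.001 zax [-0.001  0.    -1.   ] open 0.35 gf 0.0 F [-0.9  0.3 -1.2] q [-0.59  0.01  1.94  0.    1.2  -1.2 ]
```

View pics/k.png

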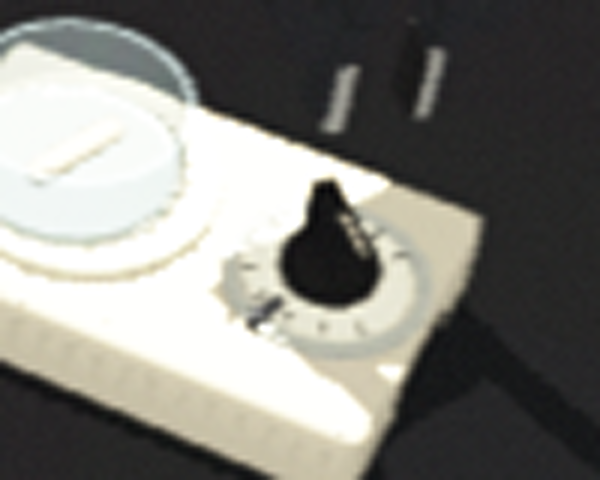

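The fingers at (342,100) and (430,85) are aligned above the bar of the knob at (325,190)–(360,250). I'll descend and close.

In the tool's units: 25 mm / 300 = 0.0833, 20 mm / 300 = 0.0667.

Request:
{"api": "jog_arm", "payload": {
  "ticks": {"finger_gap":[0.35, 0.35, 0.35, 0.35, 0.35, 0.35, 0.35, 0.35], "tx":[0, 0, 0, 0, 0, 0, 0, 0], "ty":[0, 0, 0, 0, 0, 0, 0, 0], "tz":[0.0833, 0.0667, 0.05, 0.0333, 0.0267, 0.02, 0.0033, 0], "turn":[0, 0, 0, 0, 0, 0, 0, 0]}
}}

```text
clock: 11.98
eef_pos: [439.2, -153.9, 91.0]
tcp_rot: [1.452, 2.786, 0.0]
force: [0.5, -0.1, -0.0]
opening: 0.348
grasp_force: 0.0
```

Request:
{"api": "jog_arm", "payload": {
  "ticks": {"finger_gap":[0.15, 0, 0, 0, 0], "tx":[0, 0, 0, 0, 0], "ty":[0, 0, 0, 0, 0], "tz":[0, 0, 0, 0, 0], "turn":[0, 0, 0, 0, 0]},
  "grip_force": 30
}}

```text
clock: 12.4
eef_pos: [439.4, -154.4, 91.7]
tcp_rot: [1.451, 2.785, -0.001]
force: [-2.6, -1.4, 6.9]
opening: 0.159
grasp_force: 33.1
```

```bash
python3 - <<'E'
from h import *
goal((438.3,-153,90),1.04); print(manip.sense()["torque"])
E
```

```text
t 12.5 tcp [ 439.4 -154.4   91.7] xyaw 2.181 tool shift [ 1.7 -0.1  1.7] turn 1.141 zax [ 0.001 -0.001 -1.   ] open 0.157 gf 33.1 F [-3.9 -1.2  5.6] q [-0.59  0.14  2.   -0.    1.   -1.2 ]
[-0.12184811  0.56579111  0.05803383]
```

In the tool's units: 0.09 rad / 6.2832 = 0.0143.

Request:
{"api": "jog_arm", "payload": {
  "ticks": {"finger_gap":[0, 0, 0, 0, 0, 0, 0, 0, 0, 0, 0, 0, 0, 0, 0, 0], "tx":[0, 0, 0, 0, 0, 0, 0, 0, 0, 0, 0, 0, 0, 0, 0, 0], "ty":[0, 0, 0, 0, 0, 0, 0, 0, 0, 0, 0, 0, 0, 0, 0, 0], "tz":[0, 0, 0, 0, 0, 0, 0, 0, 0, 0, 0, 0, 0, 0, 0, 0], "turn":[0.008, 0.0143, 0.0143, 0.0143, 0.0143, 0.0143, 0.0143, 0.0143, 0.0143, 0.0143, 0.0143, 0.0143, 0.0143, 0, 0, 0]}
}}

```text
clock: 13.83
eef_pos: [438.6, -154.4, 91.7]
tcp_rot: [2.717, 1.576, -0.002]
force: [-6.6, -1.3, 9.1]
opening: 0.16
grasp_force: 33.6
```

```bash
python3 - <<'E'
from h import *
goal((438.3,-153,90),1.05); print(manip.sense()["torque"])
E
```

```text
t 13.9333 tcp [ 438.7 -154.4   91.7] xyaw 1.051 tool shift [ 1.1 -1.   1.7] turn 0.001 zax [-0.001 -0.001 -1.   ] open 0.152 gf 33.6 F [-6.5 -1.8  9.3] q [-0.59  0.14  2.   -0.    1.01 -0.07]
[-0.29609794  1.19139352 -0.04537857]
```

Request:
{"api": "jog_arm", "payload": {
  "ticks": {"finger_gap":[0.2, 0.35, 0.35, 0.35, 0.35, 0.35, 0.35, 0.35, 0.35, 0.35, 0.35, 0.35], "tx":[0, 0, 0, 0, 0, 0, 0, 0, 0, 0, 0, 0], "ty":[0, 0, 0, 0, 0, 0, 0, 0, 0, 0, 0, 0], "tz":[0, 0, 0, 0, -0.0333, -0.0667, -0.1, -0.1167, -0.1167, -0.1, 0, 0], "turn":[0, 0, 0, 0, 0, 0, 0, 0, 0, 0, 0, 0]}
}}

```text
clock: 14.93
eef_pos: [440.2, -154.5, 253.6]
tcp_rot: [2.714, 1.574, 0.004]
force: [-0.7, 0.3, -1.0]
opening: 0.352
grasp_force: 0.0
```

```bash
python3 - <<'E'
from h import *
goal((438.3,-153,90),1.05)
f=lambda n,x,y:cv2.resize(C[n]["color"][y:y+60,x:x+60,::-1],None,fx=6,fy=6,interpolation=cv2.INTER_CUBIC)
cv2.imwrite("pics/r.png",cv2.hconcat([f("side",365,140),f("top",342,226)]))
E
```

```text
t 15.0333 tcp [ 438.7 -153.5  250.4] xyaw 1.051 tool shift [  0.2  -0.4 160.4] turn 0.001 zax [-0.001  0.001 -1.   ] open 0.352 gf 0.0 F [ 0.3 -0.2 -0.3] q [-0.59 -0.08  1.86  0.    1.36 -0.07]
```

View pics/r.png

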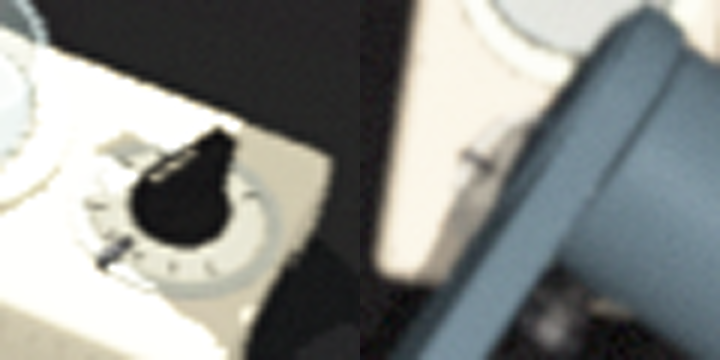

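The side half shows the knob's white line running from (198,150) to (153,181), with the tab at (113,250). The arm hides the knob in the top view, so I'll move aside and check it there.

In the tool's units: 25 mm / 300 = 0.0833, -20 mm / 300 = -0.0667.

Request:
{"api": "jog_arm", "payload": {
  "ticks": {"finger_gap":[0.35, 0.35, 0.35, 0.35, 0.35, 0.35, 0.35, 0.35, 0.35, 0.35, 0.35, 0.35], "tx":[-0.0667, -0.0667, -0.0667, -0.0667, -0.0667, -0.0667, -0.0667, -0.0667, -0.0667, -0.0667, 0, 0], "ty":[0.0833, 0.0833, 0.0833, 0.0833, 0.0833, 0.0833, 0.0833, 0.0833, 0.0833, 0.0833, 0, 0], "tz":[0, 0, 0, 0, 0, 0, 0, 0, 0, 0, 0, 0], "turn":[0, 0, 0, 0, 0, 0, 0, 0, 0, 0, 0, 0]}
}}

```text
clock: 16.03
eef_pos: [555.7, -452.2, 246.7]
tcp_rot: [-2.714, -1.57, 0.002]
force: [0.5, 1.7, 0.2]
opening: 0.352
grasp_force: 0.0
```

```bash
python3 - <<'E'
from h import *
S=lambda p:up(p,(365,140))
a,b=plane("side",S((198,150)),104),plane("side",S((153,181)),104);d=b-a;print(a,b,np.arctan2(d[1],d[0]))
f=lambda n,x,y,w,h,k:cv2.resize(C[n]["color"][y:y+h,x:x+w,::-1],None,fx=k,fy=k,interpolation=cv2.INTER_CUBIC)
cv2.imwrite("pics/f.png",cv2.hconcat([f("top",342,190,50,100,6),f("top",342,234,60,60,10)]))
E
```

```text
[ 437.17998658 -157.71634502] [ 450.94800314 -131.59611784] 1.0857031539333553
```

View pics/f.png

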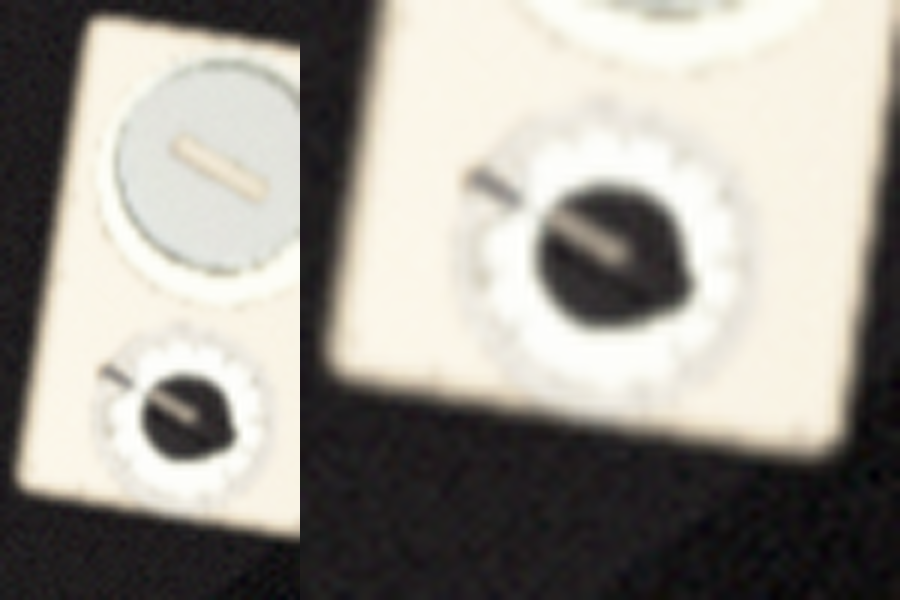

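```bash
python3 - <<'E'
from h import *
U=lambda p:up(p,(342,234),(300,0),10)
a,b=[plane("top",U(p),104) for p in((625,255),(553,212))];t0,t1=[plane("top",U(p),70) for p in((468,173),(520,203))]
for ax in (np.array([438.3,-153]),np.array([438.7,-153.7])):
    t=(t0+t1)/2-ax;print("tab",np.arctan2(t[1],t[0]),np.hypot(*t))
d=b-a;e=t0-t1;print(a,b,"line",np.arctan2(d[1],d[0]),"tabdir",np.arctan2(e[1],e[0]))
n=d/np.hypot(*d);r=(t0+t1)/2-a;print("offset",n[0]*r[1]-n[1]*r[0])
V=lambda p:up(p,(342,190));m=[plane("top",V(p),86) for p in((178,145),(262,192))];print("bar",m,np.mean(m,0)); print("dish",plane("top",V((221,165)),114))
goal((0,0,0))
E
```

```text
tab 1.0271034139374473 40.28668512415463
tab 1.0444185935668713 40.6849269120957
[ 439.89441086 -154.89545548] [ 452.14604515 -133.24447342] line 1.0558507955924086 tabdir 1.0711653944832336
offset 1.1631577663495953
bar [array([ 577.21993793, -147.08751455]), array([ 554.20022204, -190.11145785])] [ 565.71007998 -168.5994862 ]
dish [ 565.07420789 -165.57879579]
t 16.2333 tcp [ 556.5 -450.3  250.4] xyaw 1.052 tool shift [ 114.7 -706.2  251.4] turn None zax [-0.001  0.001 -1.   ] open 0.347 gf 0.0 F [0.3 1.3 0.5] q [-0.85  0.49  1.2   0.    1.46 -0.33]
```

The pointer is at 1.05 rad and the tab at 1.03–1.07, inside the tolerance. The bar is about 3 mm from the dish centre, and nothing touches the arm, so I'll hand in.

```bash
python3 -c "
from cell import manip
print(manip.finish_job())"
```

```text
the job is handed in; nothing more can be done
None
```

I handed the job in, and the hand-in returned no verdict: at about 16 s, the long bar lay flat about 3 mm from the dish centre, and the knob pointed at the tab to within about 2 degrees by my image measurements.

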